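Refit the hob knob and hold the gas tap pressed in

ROBOT

A 6-joint arm with a two-finger parallel gripper is mounted at the origin on the work surface. World frame = base frame: x ahead of the robot, y to its left, z up, the work surface at z = 0. Lengths are in m, angles in rad, forces in N, time in s.
With the tool pointing down it reaches from about 0.35 to 0.775 m from the base axis. Payload 5.5 kg.
Tool frame: the origin (TCP) lies at the very end of the fingers, on their centre line; the grasp point (between the pads) lies env.grasp_offset behind it (env.grasp_offset is the distance from the TCP to the grasp point, in m); x points along the fingers, y is the direction in which the jaws open and shut, and the axes are right-handed (so a half turn about x gives the same grasp; the last joint's range is limited). The gripper opens to 85 mm and grips with 20 to 120 N. Pads are 22 mm wide; open, the fingers measure 114 mm over their backs; the gripper's body (76 mm by 85 mm) begins 54 mm behind the grasp point. The pads swing forward as they close: fully open they stand 13 mm farther back than shut.
Start: joints at [-1.458, 0.313, 0.046, 1.304, 0, 1.431], TCP at [0.144, -0.557, 0.231] pointing down, gripper open.
Joint ranges: [-2.76, 2.76], [-0.86, 1.69], [-1.03, 1.26], [-2.2, 2.34], [-1.47, 1.5], [-3.14, 3.14]. Speed limits (rad/s): [2.57, 2.57, 3.14, 3.14, 3.14, 3.14].

INTERFACE

Orientations are given as a unit quaternion [w, x, y, z].
In Python, from workcell import get_state, viewer, job, env gives the robot as it stands.
- The arm moves only by the tool send_rows, never from a script. Its argument "plan" is a list of rows, each a list of 6 numbers: the shift along the tool's x, y, z in mm, then the turn, a rotation vector about the tool's x, y, z in degrees. A call has exactly 10 rows; each row is the pose to reach, as a shift and turn from the pose commanded when the call began, along the tool's axes at that moment; what a row does not reach only later rows make up. A row lasts 1/8 s, in which the tool goes at most 62.5 mm and 10.7 degrees, less where a joint would pass 70% of its speed; a pose out of reach is approached as far as the arm can. A call with a gripper value outside its range is refused whole. "claw" is the finger opening in mm, from 0 to 85.4, set as the call begins (left out, the last holds). The fingers move at their own pace and stop on an object; "newtons" is the grip in N (left out, the last holds). Time passes only in rows, so rows that repeat a pose let the fingers close, or fill a call up. It gives the time, the measured TCP pose, the force and the opening at its end, in the units of the state.
- get_state(): the state, without advancing time (a new reading comes with each control period).
- viewer.read_camera(name): name is "scene" or "top" or "wrist"; returns a dict with "frame" (384x512x3 uint8, blue, green, red), "mtx" (3x3 intrinsics, pixels), "rvec" (rotation vector, rad) and "tvec" (3), from world to camera coordinates, as OpenCV has them. Camera axes: x right, y down, z forward; pixel columns grow to the right and rows downward; lengths in m; the calibration is good to about 2 mm. The wrist camera is an equidistant fisheye: a pixel r from the principal point sees the ray r / f radians off the axis. A picture is of the moment at which its call begins. There is no depth.
- job.hand_in(): hands the job in, once; it reports no verdict.
The state is a dict: "clock": time; "joint_pos": joint angles; "qvel": joint speeds; "tau": joint torques, N m; "tcp_pos": TCP position; "orientation": TCP orientation; "wrist_force": force on the tool from outside, world axes, zero at the start; "ft_torque": the same for the moment, N m; "finger_gap": finger opening in m.
Only numpy, scipy, OpenCV 4.12 (cv2) and the standard library are available. Lean on these libraries where they do the work, as an engineer would, in place of code of your own. Each camera call takes 0.05 s, during which the arm holds its last target.

TASK

One control knob has come off the gas hob and lies on the counter: pick it up, turn it so that the flat in its bore matches the flat of the bare D-shaped tap spindle, and push it fully home. Then keep pressing so that the tap stays pushed right in against its spring, as when lighting a burner, for three seconds, and finish while still gripping and pressing the knob. Leave the other knob and everything else as it is.

Things in the scene. Friction and masses are not known exactly. Their poses are not given: they have to be found in the camera images.
- knob: Loose plain aluminium cooker knob, right way up on the counter left or right of the hob, about 50 g. Origin: centre of the underside, z up. Round skirt 42 mm across, 14 mm high; on it a bar grip, 38 mm along x, 14 mm thick along y, 14 to 34 mm above the underside: grip it across the bar. A black pointer line runs from the bar's middle to its +x end.
- knob_bore (a point): Closed end of the bore in the knob's underside: on the knob's axis, 14 mm above the underside; axes as knob. The bore is 14 mm deep, a D of radius 5.6 mm about the axis with its flat on the +x (pointer) side, 1.6 mm from the axis. The spindle's tip rests here when the knob is fully home.
- knob_pointer (a point): The +x (pointer) end of the loose knob's bar grip, at its top edge: 19 mm from the knob's axis, 34 mm above the underside; axes as knob. Once the knob is home it lies on the +x side of the spindle, as on the fitted knob.
- spindle_tip (a point): Tip centre of the bare upright brass tap spindle near the hob's front edge (left or right tap; the other has its knob). D-shaft, 10 mm diameter about z, flat on the +x side (facing the burners), 1 mm from the axis; top 1.8 mm chamfered. Tip 22 mm above the glass. It does not turn. Knob home: x axes agree (play about 0.15 rad), knob's underside 14 mm below the tip.
- spindle (a joint): How far the bare spindle is pressed down, in m: 0 at rest, 0.004 right in (firm stop). It starts to move at about 3 N, reaches the stop at about 9 N and springs back when let go.
- spindle_b (a joint): The same for the other tap, whose knob is on; stays near 0.
- fitted_knob (a point): Centre of the underside of the knob that is already on the other tap, 120 mm from the bare spindle; the same kind of knob as the loose one, its pointer line to +x, standing to 42 mm above the glass.
- hob: Table-top two-burner gas hob, black glass top 520 x 290 mm, 68 mm above the counter. Origin: on the counter below the middle between the taps, which stand 60 mm to either side along y; front edge 52 mm towards -x, far edge 468 mm towards +x. Black pan supports begin 65 mm beyond the taps and rise 45 mm above the glass. A saucepan stands on the rear burner. Fixed.
- spice_jar: Spice jar, 45 mm across, 78 mm high, on the counter on the side of the hob where the knob is not. Origin under its centre. Bystander.
- salt_shaker: Glass salt shaker, 52 mm across, 62 mm high, beside the hob on the left. Origin under its centre. Bystander.
- mug: White mug, 80 mm across, 95 mm high, beside the hob on the left. Origin under its centre. Bystander.
- pepper_mill: Wooden pepper mill, 54 mm across, 168 mm high, beside the hob on the right. Origin under its centre. Bystander.
- spatula: Wooden spatula lying on the counter at the right. Bystander.
Not all that is in view belongs to the job. What is shaped like the knob but green or orange is not meant.

How it is judged:
On the way:
1. the knob is fully home on the spindle and held pressed right in for three seconds (horizontal distance between knob_bore and spindle_tip below 0.002 m and z of knob_bore in the frame of spindle_tip below 0.002 m and angle between the z axis of knob and the z axis of spindle_tip, either way round below 0.12 rad and angle between the x axis of knob and the x axis of spindle_tip, either way round below 0.4 rad and x of knob_pointer in the frame of spindle_tip above 0.015 m and value of joint spindle above 0.003 m), for 2.7 s.
At the end, for the whole second after the job is handed in: The knob is home on the bare spindle (bore end within 2 mm of the tip, upright within 0.12 rad, turned within 0.4 rad, pointer on the flat's side), the spindle is in by over 3 of its 4 mm and has been for three seconds (2.7 s count), and the fingers still hold and press the knob (all of step 1 and contact force between the fingers and knob above 2 N); the arm keeps its last pose, push and grip.
It fails at once if the other knob is pressed (value of joint spindle_b above 0.002 m).
It fails at once if the jar, shaker, mug, mill or spatula is moved by more than 30 mm (distance of any of spice_jar, salt_shaker, mug, pepper_mill, spatula from where it was at the start of the episode above 0.03 m).
It also fails if it takes over 46 s, if anything falls off the work surface, if the arm or the gripper's body presses on something with over 40 N, if the wrist force passes 120 N, or if a joint passes its speed limit or range.

## Working session

There is one attempt and no reset: what is moved stays moved. The work goes in short steps, Python scripts to look and compute and a tool call to move; the robot and the scene stay as the last step left them, time stands still between calls to the robot, and variables do not carry over. Pictures are saved under pics/ and viewed, and the job is handed in when it is done.

Besides the shell and the picture viewer there is one more tool, called after "Request:" as name(argument=value, ...), one argument or row to a line, values as JSON. send_rows: Moves the arm, as the interface text tells. Its arguments: {"type":"object","properties":{"plan":{"type":"array"},"claw":{"type":"number"},"newtons":{"type":"number"}},"required":["plan"]}

```bash
mkdir -p pics; ls
python3 - <<'E'
from workcell import get_state, viewer, job, env
import cv2,pickle
print(get_state()); print(env.grasp_offset)
d={}
for n in ["scene","top","wrist"]:
    r=viewer.read_camera(n); d[n]=r
    cv2.imwrite(f"pics/{n}0.png",r["frame"]); print(n,r["mtx"].tolist(),r["rvec"],r["tvec"])
pickle.dump(d,open("c0.pkl","wb"))
E
```

```text
pics
{'clock': 0.0, 'joint_pos': array([-1.45760998e+00,  3.14015914e-01,  4.49602929e-02,  1.30362447e+00,
       -1.03275725e-05,  1.43116018e+00]), 'qvel': array([ 1.11504178e-04, -1.34560622e-03,  3.06641707e-04, -1.22704694e-03,
        4.50549327e-04,  4.80147586e-06]), 'tau': array([-5.89926967e-04, -4.80625033e+01,  2.98532653e+01,  1.91533560e-02,
       -2.16395433e-04, -1.74462343e-06]), 'tcp_pos': array([ 0.14373611, -0.55619615,  0.23039243]), 'orientation': array([ 0.08848234,  0.70146943,  0.08981434, -0.70145912]), 'wrist_force': array([ 0.12194554, -0.69463038, -0.05961613]), 'ft_torque': array([ 0.06869138, -0.02447901, -0.04787429]), 'finger_gap': 0.08518414707414924}
0.0187
scene [[420.2320089584446, 0.0, 254.58735678994006], [0.0, 420.2320089584446, 187.58401675453672], [0.0, 0.0, 1.0]] [ 2.4265053   0.68464917 -0.24508682] [-0.42128958 -0.22641692  1.49745234]
top [[358.9716456558167, 0.0, 264.52350292412075], [0.0, 358.9716456558167, 190.72044451483677], [0.0, 0.0, 1.0]] [ 2.16907879 -2.16651694  0.12779415] [-0.06774361  0.518669    1.37370273]
wrist [[297.3186396354542, 0.0, 255.78589568602388], [0.0, 297.3186396354542, 189.76170278999572], [0.0, 0.0, 1.0]] [-2.28303293  1.76880586  0.27443264] [-0.57356874 -0.03800736  0.38013856]
```

View pics/scene0.png

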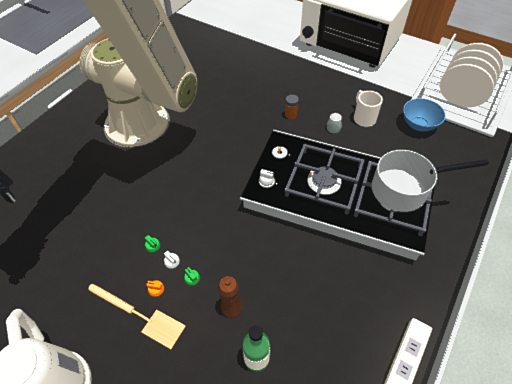

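View pics/top0.png

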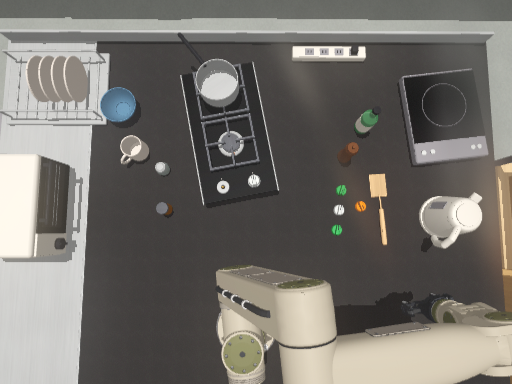

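View pics/wrist0.png

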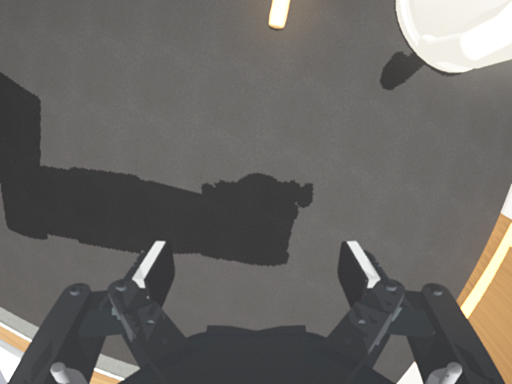

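The aluminium knob could be confused with several things. In the top view these are green knobs at (341,190) and (337,230), an orange one at (361,206), and the fitted knob at (254,181). The loose grey-white knob is at (339,210), so I choose that one. The bare spindle is at (223,187). Next are close crops to check.

```bash
cat > h.py <<'E'
import numpy as np,cv2,pickle
def cam(r):
    R=cv2.Rodrigues(np.array(r["rvec"],float))[0]; t=np.array(r["tvec"],float).ravel()
    return R,t,-R.T@t
def ray(r,u,v,fish=False):
    K=r["mtx"];R,t,C=cam(r)
    x=(u-K[0][2])/K[0][0]; y=(v-K[1][2])/K[1][1]
    if fish:
        th=np.hypot(x,y); s=np.sin(th)/max(th,1e-9); d=np.array([x*s,y*s,np.cos(th)])
    else: d=np.array([x,y,1.])
    return C,R.T@(d/np.linalg.norm(d))
def onz(r,u,v,z,fish=False):
    C,d=ray(r,u,v,fish); return C+d*(z-C[2])/d[2]
def proj(r,P,fish=False):
    K=r["mtx"];R,t,C=cam(r); p=R@np.array(P,float)+t
    if fish:
        q=np.hypot(p[0],p[1]); th=np.arctan2(q,p[2]); x,y=p[0]/q*th,p[1]/q*th
    else: x,y=p[:2]/p[2]
    return np.array([K[0][0]*x+K[0][2],K[1][1]*y+K[1][2]])
def tri(rays):
    A=np.zeros((3,3));b=np.zeros(3)
    for C,d in rays:
        M=np.eye(3)-np.outer(d,d);A+=M;b+=M@C
    return np.linalg.solve(A,b)
E
python3 - <<'E'
from h import *
d=pickle.load(open("c0.pkl","rb"))
def crop(n,u,v,w,h): 
    return cv2.resize(d[n]["frame"][v-h:v+h,u-w:u+w],(390,290),interpolation=cv2.INTER_CUBIC)
a=np.hstack([crop("top",345,210,35,26),crop("top",238,182,35,26)])
b=np.hstack([crop("scene",172,262,35,26),crop("scene",273,167,35,26)])
cv2.imwrite("pics/crop0.png",np.vstack([a,b]))
t=d["top"]
print("knob",onz(t,339,210,.034),"spin",onz(t,223,187,.09),"fit",onz(t,254,181,.11))
E
```

```text
knob [ 0.44345789 -0.35583582  0.034     ] spin [0.52571255 0.0885147  0.09      ] fit [ 0.54577875 -0.02768881  0.11      ]
```

View pics/crop0.png

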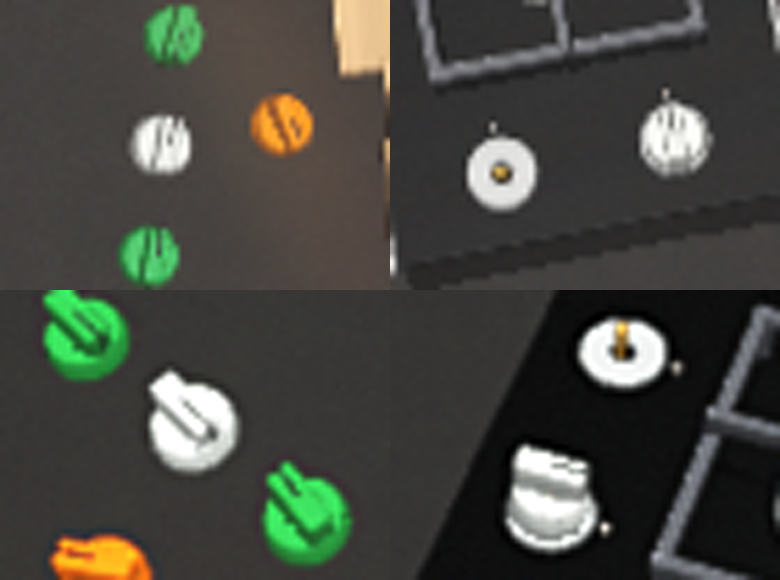

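```bash
cat >> h.py <<'E'
from scipy.spatial.transform import Rotation as Ro
def toolR(s):
    q=s["orientation"]; return Ro.from_quat([q[1],q[2],q[3],q[0]]).as_matrix()
def downR(yaw):  # tool x down, tool y at angle yaw (rad) in world
    y=np.array([np.cos(yaw),np.sin(yaw),0]); x=np.array([0,0,-1.]); return np.stack([x,y,np.cross(x,y)],1)
def delta(R,p,Rt,pt):
    return np.r_[R.T@(np.array(pt)-p)*1000, np.degrees(Ro.from_matrix(R.T@Rt).as_rotvec())].round(1)
E
python3 - <<'E'
from h import *
from workcell import get_state
d=pickle.load(open("c0.pkl","rb")); s=get_state(); R=toolR(s); print(R.round(3))
print("tool y yaw",np.degrees(np.arctan2(R[1,1],R[0,1])))
Rc,t,C=cam(d["wrist"]); print("cam in tool",R.T@(C-s["tcp_pos"]),"cam axes in tool",(R.T@Rc.T).round(3))
for y in(-90,90): print(y,delta(R,s["tcp_pos"],downR(np.radians(y)),[.38,-.356,.2]))
E
```

```text
[[-0.     0.25  -0.968]
 [ 0.001 -0.968 -0.25 ]
 [-1.    -0.001 -0.   ]]
tool y yaw -75.51453787735015
cam in tool [-0.14245187 -0.00063738 -0.0778964 ] cam axes in tool [[ 0.    -0.301  0.954]
 [ 1.    -0.001 -0.   ]
 [ 0.001  0.954  0.301]]
-90 [ 3.080e+01 -1.348e+02 -2.788e+02  1.450e+01 -0.000e+00  1.000e-01]
90 [ 3.080e+01 -1.348e+02 -2.788e+02 -1.655e+02 -1.000e-01 -0.000e+00]
```

Request:
send_rows(
  plan=[
    [10, -45, -60, 3, 0, 0],
    [20, -90, -120, 7, 0, 0],
    [30, -120, -180, 11, 0, 0],
    [31, -135, -240, 14.5, 0, 0],
    [31, -135, -279, 14.5, 0, 0],
    [31, -135, -279, 14.5, 0, 0],
    [31, -135, -279, 14.5, 0, 0],
    [31, -135, -279, 14.5, 0, 0],
    [31, -135, -279, 14.5, 0, 0],
    [31, -135, -279, 14.5, 0, 0],
  ],
  claw=40,
  newtons=40,
)

```text
clock: 1.4
tcp_pos: [0.3794, -0.357, 0.2004]
orientation: [-0.001, 0.707, -0.001, -0.707]
wrist_force: [0.4, -0.1, -0.1]
finger_gap: 0.0397
```

Run:
```python
from h import *
from workcell import get_state,viewer
r=viewer.read_camera("wrist"); s=get_state(); pickle.dump((r,s),open("c1.pkl","wb"))
cv2.imwrite("pics/w1.png",r["frame"]); print(s["clock"],s["tcp_pos"],s["joint_pos"].round(3),s["finger_gap"],proj(r,[.4435,-.3558,.034],True))
print(toolR(s).round(4))
```

```text
1.45 [ 0.37948563 -0.35685729  0.20039178] [-0.909  0.22  -0.154  1.196 -0.     2.235] 0.0398524581103436 [255.22149864 111.81325441]
[[ 0.0e+00 -1.9e-03 -1.0e+00]
 [-2.0e-04 -1.0e+00  1.9e-03]
 [-1.0e+00  2.0e-04 -0.0e+00]]
```

View pics/w1.png

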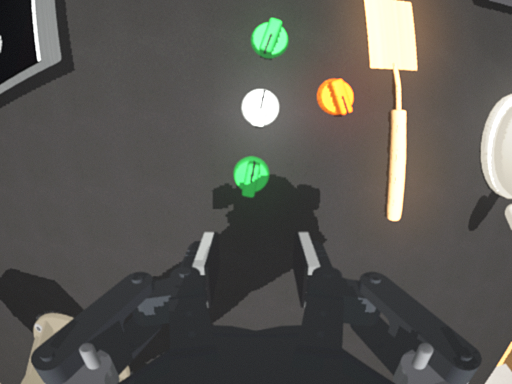

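The white knob is at (260,107), and its pointer line runs up towards (263,90), roughly world +x. The green knobs are at (270,38) and (251,175), and the orange one is at (336,97).

Run:
```python
from h import *
r,s=pickle.load(open("c1.pkl","rb")); f=r["frame"]
c=f[80:135,225:295]; big=cv2.resize(c,(700,550),interpolation=cv2.INTER_CUBIC)
big=cv2.convertScaleAbs(big,alpha=0.95); cv2.imwrite("pics/w1c.png",big)
hsv=cv2.cvtColor(f,cv2.COLOR_BGR2HSV); m=((hsv[...,1]<60)&(hsv[...,2]>130)).astype(np.uint8); m[:80]=0;m[135:]=0;m[:,:225]=0;m[:,295:]=0
n,l,st,ce=cv2.connectedComponentsWithStats(m); print(st,ce)
g=cv2.cvtColor(f,cv2.COLOR_BGR2GRAY); print(g[84:112,254:272])
```

```text
[[     0      0    512    384 195409]
 [   241     88     39     39   1199]] [[255.47263432 192.01842802]
 [259.95996664 107.00834028]]
[[104 104 105 104 104 103 106 106 105 105 108 107 105 106 106 105 107 104]
 [104 105 104 103 105 105 104 105 105 105 108 107 106 106 105 106 105 106]
 [104 104 103 104 103  99 104 104 104 106 105 106 108 106 106 105 110 106]
 [101 101  99 100 102 103 103 104 102 101 102 101 104 107 106 105 107 108]
 [108 117 140 151 160 160 159 159 156 144 125 120 110 104 103 105 106 107]
 [180 205 237 247 252 255 255 255 251 224 175 173 160 132 109 101 104 103]
 [255 255 255 255 255 255 255 255 255 235 156 204 247 238 187 145 116 103]
 [255 255 255 255 255 255 255 255 255 236 155 253 255 255 255 251 189 127]
 [255 255 255 255 255 255 255 255 255 236 205 255 255 255 255 255 251 198]
 [255 255 255 255 255 255 255 255 255 224 231 255 255 255 255 255 255 252]
 [255 255 255 255 255 255 255 255 255 211 247 255 255 255 255 255 255 255]
 [255 255 255 255 255 255 255 255 255 184 255 255 255 255 255 255 255 255]
 [255 255 255 255 255 255 255 255 246 151 255 255 255 255 255 25
[... 436 characters left out ...]
255 255 255 255 255 255]
 [255 255 255 255 255 255 255 226 241 255 255 255 255 255 255 255 255 255]
 [255 255 255 255 255 255 255 205 248 255 255 255 255 255 255 255 255 255]
 [255 255 255 255 255 255 255 198 255 255 255 255 255 255 255 255 255 255]
 [255 255 255 255 255 255 243 215 255 255 255 255 255 255 255 255 255 255]
 [255 255 255 255 255 255 223 230 255 255 255 255 255 255 255 255 255 255]
 [255 255 255 255 255 255 246 253 255 255 255 255 255 255 255 255 255 255]
 [255 255 255 255 255 255 255 255 255 255 255 255 255 255 255 255 255 255]
 [255 255 255 255 255 255 255 255 255 255 255 255 255 255 255 255 255 255]
 [255 255 255 255 255 255 255 255 255 255 255 255 255 255 255 255 255 255]]
```

View pics/w1c.png

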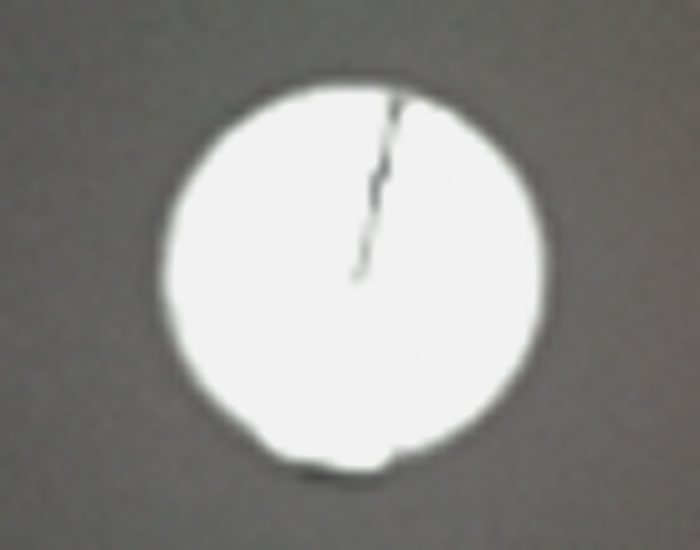

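Run:
```python
from h import *
r,s=pickle.load(open("c1.pkl","rb"));d=pickle.load(open("c0.pkl","rb"))
P=[onz(r,u,v,z,1) for u,v,z in[(263.9,90,.034),(260.2,107.7,.034),(260,106.6,.014)]]
print(P); v=P[0]-P[1]; print(np.linalg.norm(v),"pointer yaw",np.degrees(np.arctan2(v[1],v[0])))
# triangulate skirt w/ top cam
f=d["top"]["frame"]; 
for n,w in(("top",(324,196,354,224)),("scene",(158,245,188,275))):
    f=d[n]["frame"];hsv=cv2.cvtColor(f,cv2.COLOR_BGR2HSV);m=((hsv[...,1]<60)&(hsv[...,2]>120)).astype(np.uint8)
    k=np.zeros_like(m);k[w[1]:w[3],w[0]:w[2]]=1;m*=k;M=cv2.moments(m,True);u,vv=M['m10']/M['m00'],M['m01']/M['m00']
    print(n,u,vv,M['m00'],onz(d[n],u,vv,.018))
```

```text
[array([ 0.4661796, -0.3647224,  0.034    ]), array([ 0.44777223, -0.36092334,  0.034     ]), array([ 0.44838916, -0.36100934,  0.014     ])]
0.01879532196707702 pointer yaw -11.661441771167413
top 338.55056179775283 209.5505617977528 89.0 [ 0.4461357  -0.35754909  0.018     ]
scene 170.90384615384616 259.50961538461536 208.0 [ 0.44877063 -0.36143027  0.018     ]
```

Request:
send_rows(
  plan=[
    [0, 0, -20, -10, 0, 0],
    [0, 2, -40, -20, 0, 0],
    [0, 4, -69, -30, 0, 0],
    [0, 4, -69, -40, 0, 0],
    [0, 4, -69, -50, 0, 0],
    [0, 4, -69, -60, 0, 0],
    [0, 4, -69, -70, 0, 0],
    [0, 4, -69, -80, 0, 0],
    [0, 4, -69, -90, 0, 0],
    [0, 4, -69, -100, 0, 0],
  ],
)

```text
clock: 2.7
tcp_pos: [0.4489, -0.3606, 0.2003]
orientation: [0.543, 0.453, 0.543, -0.453]
wrist_force: [-0.1, 0.3, 0.5]
finger_gap: 0.0402
```

Run:
```python
from h import *
from workcell import get_state,viewer
s=get_state(); R=toolR(s); print(s["joint_pos"].round(2),s["tcp_pos"])
print(delta(R,s["tcp_pos"],downR(np.radians(78.3)),[.448,-.361,.1]))
```

```text
[-0.82  0.32 -0.01  1.23 -0.    0.58] [ 0.44889561 -0.36057256  0.20032519]
[100.3  -1.    0.3 -68.    0.    0. ]
```

Request:
send_rows(
  plan=[
    [10, 0, 0, -10, 0, 0],
    [20, 0, 0, -20, 0, 0],
    [40, 0, 0, -30, 0, 0],
    [60, 0, 0, -40, 0, 0],
    [80, 0, 0, -50, 0, 0],
    [100, -1, 0, -60, 0, 0],
    [100, -1, 0, -68, 0, 0],
    [100, -1, 0, -68, 0, 0],
    [100, -1, 0, -68, 0, 0],
    [100, -1, 0, -68, 0, 0],
  ],
)

```text
clock: 3.95
tcp_pos: [0.4483, -0.3608, 0.1007]
orientation: [0.703, 0.074, 0.703, -0.075]
wrist_force: [-0.5, -0.4, 1.2]
finger_gap: 0.0403
```

Run:
```python
from h import *
from workcell import get_state,viewer
r=viewer.read_camera("wrist"); s=get_state(); pickle.dump((r,s),open("c2.pkl","wb"))
cv2.imwrite("pics/w2.png",r["frame"]); print(s["clock"],s["tcp_pos"],s["joint_pos"].round(3),s["finger_gap"],proj(r,[.448,-.361,.034],True))
```

```text
4.0 [ 0.44831479 -0.36069635  0.10064316] [-0.817  0.384 -0.182  1.004 -0.    -0.606] 0.039948675865571284 [254.26608076 202.6109499 ]
```

View pics/w2.png

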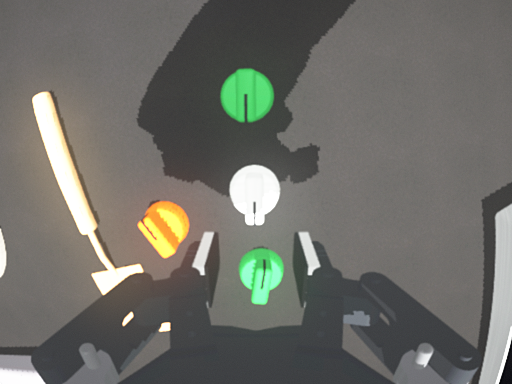

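Run:
```python
from h import *
r,s=pickle.load(open("c2.pkl","rb")); f=r["frame"]
cv2.imwrite("pics/w2c.png",cv2.resize(f[160:235,215:300],(680,600),interpolation=cv2.INTER_CUBIC))
```

```text
(no output)
```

View pics/w2c.png

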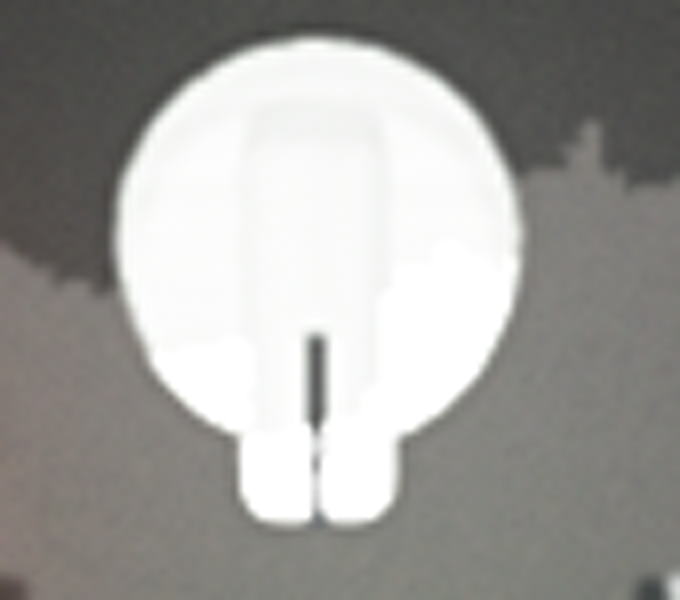

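Run:
```python
from h import *
r,s=pickle.load(open("c2.pkl","rb"))
a=onz(r,254.0,201.2,.034,1);b=onz(r,254.2,224.8,.034,1);c=onz(r,215+318/8,160+240/8,.014,1);print(a,b,c,np.linalg.norm(b-a)); R=toolR(s)
print("yaw",np.degrees(np.arctan2(*(b-a)[1::-1])), "in tool mm",(R.T@(a-s["tcp_pos"])*1000).round(1),(R.T@(b-s["tcp_pos"])*1000).round(1),(R.T@(c-s["tcp_pos"])*1000).round(1))
```

```text
[ 0.44686221 -0.36095693  0.034     ] [ 0.46577108 -0.36490401  0.034     ] [ 0.44455208 -0.35997535  0.014     ] 0.019316436696792158
yaw -11.790756412962299 in tool mm [66.6 -0.5 -1.4] [66.7 -0.4 17.9] [86.6 -0.  -3.9]
```

Request:
send_rows(
  plan=[
    [15, 0, -1, 0, 0, 0],
    [30, 0, -1, 0, 0, 0],
    [45, 0, -1, 0, 0, 0],
    [60, 0, -1, 0, 0, 0],
    [70, 0, -1, 0, 0, 0],
    [78, 0, -1, 0, 0, 0],
    [82, 0, -1, 0, 0, 0],
    [84, 0, -1, 0, 0, 0],
    [84, 0, -1, 0, 0, 0],
    [84, 0, -1, 0, 0, 0],
  ],
)

```text
clock: 5.25
tcp_pos: [0.4474, -0.3605, 0.0167]
orientation: [0.703, 0.074, 0.703, -0.074]
wrist_force: [0.5, -0.0, -0.2]
finger_gap: 0.04
```

Request:
send_rows(
  plan=[
    [0, 0, 0, 0, 0, 0],
    [0, 0, 0, 0, 0, 0],
    [0, 0, 0, 0, 0, 0],
    [0, 0, 0, 0, 0, 0],
    [0, 0, 0, 0, 0, 0],
    [0, 0, 0, 0, 0, 0],
    [0, 0, 0, 0, 0, 0],
    [0, 0, 0, 0, 0, 0],
    [0, 0, 0, 0, 0, 0],
    [0, 0, 0, 0, 0, 0],
  ],
  claw=5,
  newtons=60,
)

```text
clock: 6.5
tcp_pos: [0.4475, -0.3606, 0.0168]
orientation: [0.703, 0.074, 0.703, -0.074]
wrist_force: [-0.6, 0.9, 5.8]
finger_gap: 0.0122
```

Run:
```python
from h import *
from workcell import get_state,viewer
r=viewer.read_camera("wrist"); s=get_state(); pickle.dump((r,s),open("c3.pkl","wb"))
cv2.imwrite("pics/w3.png",r["frame"]); print(s["clock"],s["tcp_pos"],s["wrist_force"],s["finger_gap"])
```

```text
6.55 [ 0.44752114 -0.36059572  0.01678368] [-0.11904769  0.52515323  4.69199808] 0.012821282685003066
```

View pics/w3.png

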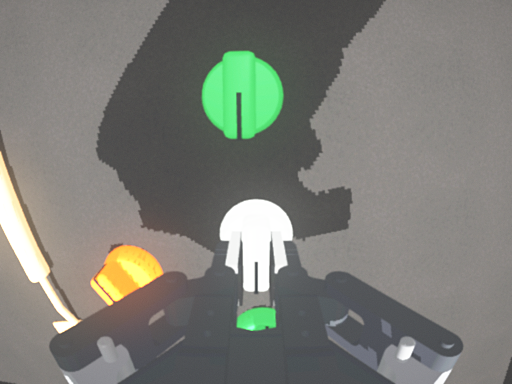

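Run:
```python
from h import *
from workcell import get_state
d=pickle.load(open("c0.pkl","rb"))
for n,w in(("top",(210,175,236,200)),("scene",(270,140,290,165))):
    f=d[n]["frame"];hsv=cv2.cvtColor(f,cv2.COLOR_BGR2HSV);m=((hsv[...,1]>90)&(hsv[...,0]>8)&(hsv[...,0]<35)&(hsv[...,2]>60))
    k=np.zeros_like(m);k[w[1]:w[3],w[0]:w[2]]=1;v,u=np.nonzero(m&k);print(n,list(zip(u,v)))
s=get_state();R=toolR(s)
print(delta(R,s["tcp_pos"],downR(np.radians(99.8)),[.585,.099,.2]))
```

```text
top [(np.int64(222), np.int64(186)), (np.int64(223), np.int64(186)), (np.int64(222), np.int64(187)), (np.int64(223), np.int64(187))]
scene [(np.int64(279), np.int64(146)), (np.int64(279), np.int64(147)), (np.int64(280), np.int64(147)), (np.int64(279), np.int64(148)), (np.int64(280), np.int64(148)), (np.int64(279), np.int64(149)), (np.int64(280), np.int64(149)), (np.int64(279), np.int64(150)), (np.int64(280), np.int64(150)), (np.int64(278), np.int64(151)), (np.int64(279), np.int64(151)), (np.int64(278), np.int64(152)), (np.int64(279), np.int64(152))]
[-183.5  478.    38.9  -21.8    0.     0. ]
```

Request:
send_rows(
  plan=[
    [-30, 0, 0, 0, 0, 0],
    [-70, 0, 0, 0, 0, 0],
    [-120, 0, 0, 0, 0, 0],
    [-165, 20, 2, -2, 0, 0],
    [-183, 60, 6, -5, 0, 0],
    [-183, 110, 10, -8, 0, 0],
    [-183, 160, 15, -10, 0, 0],
    [-183, 210, 20, -12, 0, 0],
    [-183, 260, 24, -14, 0, 0],
    [-183, 310, 28, -16, 0, 0],
  ],
)

```text
clock: 7.8
tcp_pos: [0.539, -0.0612, 0.1986]
orientation: [0.706, -0.025, 0.707, 0.025]
wrist_force: [-0.1, -1.2, -0.9]
finger_gap: 0.0126
```

Run:
```python
from h import *
from workcell import get_state
s=get_state();R=toolR(s);print(s["tcp_pos"],s["finger_gap"],s["wrist_force"],s["joint_pos"].round(2))
print(delta(R,s["tcp_pos"],downR(np.radians(99.8)),[.585,.099,.2]))
```

```text
[ 0.53903035 -0.06118722  0.19863463] 0.012624650419417401 [-0.10795859 -1.20489587 -0.91334077] [-0.26  0.26 -0.1   1.21 -0.   -0.33]
[-1.400e+00  1.565e+02  5.710e+01 -5.800e+00 -1.000e-01 -0.000e+00]
```

Request:
send_rows(
  plan=[
    [-1, 40, 14, -2, 0, 0],
    [-1, 80, 28, -4, 0, 0],
    [-1, 115, 42, -6, 0, 0],
    [-1, 140, 52, -6, 0, 0],
    [-1, 156, 57, -6, 0, 0],
    [-1, 156, 57, -6, 0, 0],
    [-1, 156, 57, -6, 0, 0],
    [-1, 156, 57, -6, 0, 0],
    [-1, 156, 57, -6, 0, 0],
    [-1, 156, 57, -6, 0, 0],
  ],
)

```text
clock: 9.05
tcp_pos: [0.5851, 0.0962, 0.2004]
orientation: [0.704, -0.061, 0.704, 0.061]
wrist_force: [-0.5, 0.6, -0.5]
finger_gap: 0.0122
```

Run:
```python
from h import *
from workcell import get_state,viewer
r=viewer.read_camera("wrist"); s=get_state(); pickle.dump((r,s),open("c4.pkl","wb"))
cv2.imwrite("pics/w4.png",r["frame"]); print(s["clock"],s["tcp_pos"],s["wrist_force"],s["finger_gap"],proj(r,[.5257,.0885,.09],1))
f=r["frame"]
```

```text
9.1 [0.58516732 0.09634094 0.200389  ] [-0.12373748  0.16870165  0.52448202] 0.012625833079122096 [258.21520562 117.9681865 ]
```

View pics/w4.png

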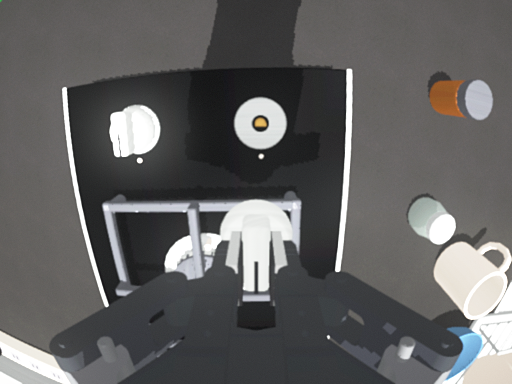

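Run:
```python
from h import *
r,s=pickle.load(open("c4.pkl","rb")); f=r["frame"]
cv2.imwrite("pics/w4c.png",np.hstack([cv2.resize(f[85:170,220:305],(400,400),interpolation=cv2.INTER_CUBIC),cv2.resize(f[195:300,203:308],(400,400),interpolation=cv2.INTER_CUBIC)]))
g=cv2.cvtColor(f,cv2.COLOR_BGR2GRAY)
def cen(m,w):
    k=np.zeros(m.shape,np.uint8);k[w[1]:w[3],w[0]:w[2]]=1;M=cv2.moments(m.astype(np.uint8)*k,True);return M['m10']/M['m00'],M['m01']/M['m00'],M['m00']
def cenw(w):
    p=g[w[1]:w[3],w[0]:w[2]].astype(float);p=np.clip(p-60,0,None);v,u=np.mgrid[w[1]:w[3],w[0]:w[2]];return (u*p).sum()/p.sum(),(v*p).sum()/p.sum()
d1=cenw((255,152,268,161));d2=cenw((133,155,146,166))
D1=onz(r,*d1,.068,1);D2=onz(r,*d2,.068,1);print(d1,d2,D1,D2,np.linalg.norm(D1-D2));y=D1-D2;print("hob yaw from dots",np.degrees(np.arctan2(-y[0],y[1])))
hsv=cv2.cvtColor(f,cv2.COLOR_BGR2HSV)
m=(hsv[...,1]>90)&(hsv[...,2]>90);b=cen(m,(248,110,274,137));B=onz(r,b[0],b[1],.09,1);print("brass",b,B)
cs,_=cv2.findContours((g>130).astype(np.uint8)[90:152,225:295].copy(),cv2.RETR_EXTERNAL,cv2.CHAIN_APPROX_NONE);c=max(cs,key=cv2.contourArea)
e=cv2.fitEllipse(c);u,v=e[0][0]+225,e[0][1]+90
for z in(.068,.072):
    Z=onz(r,u,v,z,1);print("bezel",(u,v),e[1],Z,"yaw bezel->dot",np.degrees(np.arctan2(*(D1-Z)[1::-1])))
```

```text
(np.float64(260.71), np.float64(155.8327027027027)) (np.float64(139.19396825396825), np.float64(159.92333333333335)) [0.56171329 0.09739984 0.068     ] [ 0.5847774  -0.02078616  0.068     ] 0.12041546368526101
hob yaw from dots 11.042541793292234
brass (260.2448979591837, 122.23469387755102, 98.0) [0.52899379 0.09082316 0.09      ]
bezel (259.9384460449219, 122.76611328125) (50.832061767578125, 51.472442626953125) [0.53114609 0.09123933 0.068     ] yaw bezel->dot 11.394744018281223
bezel (259.9384460449219, 122.76611328125) (50.832061767578125, 51.472442626953125) [0.53084442 0.09113165 0.072     ] yaw bezel->dot 11.47834326388799
```

View pics/w4c.png

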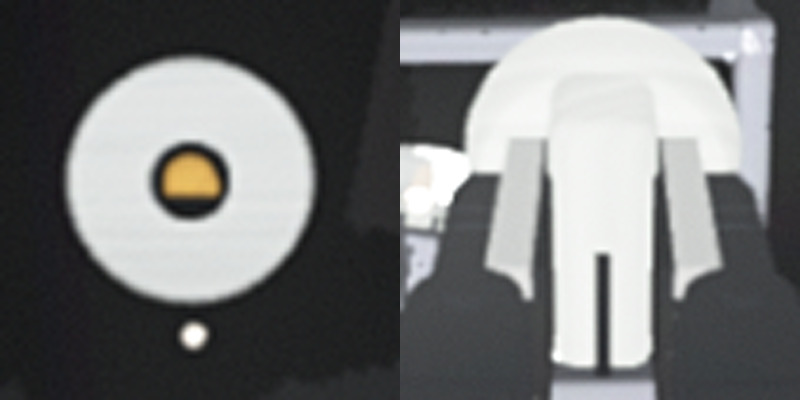

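The picture shows the bare spindle at (260,122) with its flat facing image-down, towards the burners (hob +x). The held knob's pointer line runs from (256,261) to (256,293), also towards +x. Next I measure the held knob with the same camera.

Run:
```python
from h import *
from workcell import get_state
r,s=pickle.load(open("c4.pkl","rb")); f=r["frame"]; R=toolR(s);p=s["tcp_pos"];g=cv2.cvtColor(f,cv2.COLOR_BGR2GRAY)
print(g[256:296:3,250:264])
off=.4
a=(203+202/3.81-off,195+253/3.81-off);b=(203+203/3.81-off,195+372/3.81-off)
zt=p[2]+.0172
A=onz(r,*a,zt,1);B=onz(r,*b,zt,1);print(a,b,np.linalg.norm(A-B));print("tool",(R.T@(A-p)*1000).round(1),(R.T@(B-p)*1000).round(1),"yaw",np.degrees(np.arctan2(*(B-A)[1::-1])))
print("tool y yaw",np.degrees(np.arctan2(R[1,1],R[0,1])))
# bar width edges & pads at rows
```

```text
[[245 244 243 242 242 242 241 240 240 240 241 241 240 241]
 [244 243 243 244 244 244 243 242 242 241 241 242 241 241]
 [244 245 245 231 154  85  67 109 199 239 243 242 241 241]
 [244 245 245 234 154  72  48  93 196 241 243 242 241 240]
 [245 244 245 234 155  72  47  92 195 240 243 242 242 240]
 [244 245 245 235 152  69  47  93 194 241 243 241 241 240]
 [244 244 245 234 154  70  46  90 196 241 243 241 241 240]
 [243 244 245 234 155  68  45  92 194 241 243 242 240 240]
 [243 244 245 235 155  67  42  92 196 241 243 241 241 241]
 [243 244 245 235 157  68  42  88 197 242 243 241 241 240]
 [243 243 245 234 155  68  40  91 197 241 243 241 240 240]
 [245 246 247 235 156  68  41  91 195 243 244 243 242 242]
 [ 97  96 100  90  66  50  46  51  79  96 101  98  98  95]
 [149 149 153 151 151 151 152 151 153 152 153 156 155 159]]
(255.61837270341206, 261.00419947506566) (255.8808398950131, 292.23779527559054) 0.019275641934320537
tool [-17.2   0.4  -0. ] [-17.2   0.5  19.3] yaw 10.300007728384404
tool y yaw 99.95309682610689
```

Run:
```python
from h import *
from workcell import get_state
s=get_state();R=toolR(s);Rt=downR(np.radians(101.0))
off=Rt@np.array([0,.00045,0.0])
print(s["clock"],delta(R,s["tcp_pos"],Rt,np.array([.5307,.0912,.115])-off), R[:,0])
```

```text
9.1 [ 85.4   3.9 -54.5  -1.    0.    0. ] [ 1.70903804e-04 -1.34728239e-04 -9.99999976e-01]
```

Request:
send_rows(
  plan=[
    [0, 1, -14, 0, 0, 0],
    [0, 2, -28, -0.5, 0, 0],
    [0, 4, -42, -1, 0, 0],
    [10, 4, -54.5, -1, 0, 0],
    [30, 4, -54.5, -1, 0, 0],
    [55, 4, -54.5, -1, 0, 0],
    [75, 4, -54.5, -1, 0, 0],
    [85, 4, -54.5, -1, 0, 0],
    [85, 4, -54.5, -1, 0, 0],
    [85, 4, -54.5, -1, 0, 0],
  ],
)

```text
clock: 10.35
tcp_pos: [0.5314, 0.0912, 0.1161]
orientation: [0.704, -0.068, 0.703, 0.068]
wrist_force: [0.7, -0.2, 0.3]
finger_gap: 0.0126
```

Run:
```python
from h import *
from workcell import get_state,viewer
d={n:viewer.read_camera(n) for n in("wrist","scene","top")}; s=get_state(); pickle.dump((d,s),open("c5.pkl","wb"))
a=cv2.resize(d["wrist"]["frame"],(400,300));b=cv2.resize(d["scene"]["frame"][110:200,230:350],(400,300),interpolation=cv2.INTER_CUBIC)
cv2.imwrite("pics/w5.png",np.hstack([a,b])); 
R=toolR(s);Rt=downR(np.radians(101.0))
off=Rt@np.array([0,.00045,0.0])
print(s["clock"],s["tcp_pos"],s["wrist_force"],s["finger_gap"],delta(R,s["tcp_pos"],Rt,np.array([.5307,.0912,.115])-off))
```

```text
10.5 [0.53141827 0.0912138  0.11610803] [ 0.03145144 -0.26986579 -0.42365901] 0.012898989542966548 [ 1.1 -0.3 -0.7 -0.   0.1  0. ]
```

View pics/w5.png

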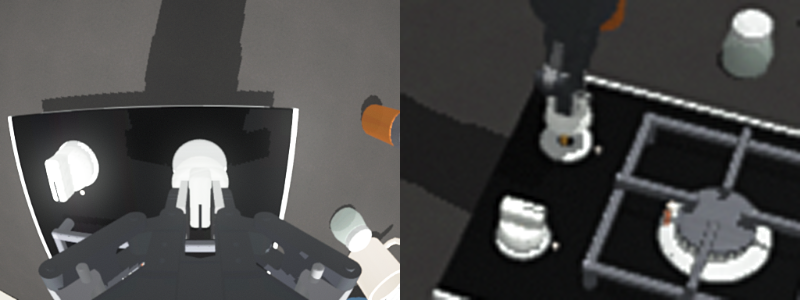

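The knob now hangs above the spindle with its pointer towards +x. I descend gently and watch the force.

Request:
send_rows(
  plan=[
    [2, 0, -0.7, 0, 0, 0],
    [4, 0, -0.7, 0, 0, 0],
    [6, 0, -0.7, 0, 0, 0],
    [8, 0, -0.7, 0, 0, 0],
    [10, 0, -0.7, 0, 0, 0],
    [11, 0, -0.7, 0, 0, 0],
    [12, 0, -0.7, 0, 0, 0],
    [13, 0, -0.7, 0, 0, 0],
    [13, 0, -0.7, 0, 0, 0],
    [13, 0, -0.7, 0, 0, 0],
  ],
)

```text
clock: 11.75
tcp_pos: [0.5301, 0.091, 0.1023]
orientation: [0.704, -0.068, 0.704, 0.068]
wrist_force: [-0.5, 1.5, 0.1]
finger_gap: 0.0125
```

Run:
```python
from workcell import get_state
s=get_state();print(s["clock"],s["tcp_pos"],s["wrist_force"],s["ft_torque"],s["finger_gap"])
```

```text
11.75 [0.53013759 0.09104744 0.10230084] [-0.46425929  1.52892282  0.06536162] [ 0.03833038 -0.0004559   0.00392528] 0.012460481057045508
```

No vertical force 4.5 mm below the rim, so the spindle is in the bore. I continue down.

Request:
send_rows(
  plan=[
    [1, 0, 0, 0, 0, 0],
    [2, 0, 0, 0, 0, 0],
    [4, 0, 0, 0, 0, 0],
    [6, 0, 0, 0, 0, 0],
    [8, 0, 0, 0, 0, 0],
    [9, 0, 0, 0, 0, 0],
    [10, 0, 0, 0, 0, 0],
    [11, 0, 0, 0, 0, 0],
    [11, 0, 0, 0, 0, 0],
    [11, 0, 0, 0, 0, 0],
  ],
)

```text
clock: 13.0
tcp_pos: [0.5301, 0.091, 0.0915]
orientation: [0.704, -0.068, 0.704, 0.068]
wrist_force: [-1.6, -0.4, 3.1]
finger_gap: 0.0126
```

Run:
```python
from workcell import get_state
s=get_state();print(s["clock"],s["tcp_pos"],s["wrist_force"],s["ft_torque"],s["finger_gap"])
```

```text
13.0 [0.5301375  0.09103572 0.0915372 ] [-1.64314824 -0.37122952  3.10664075] [-0.12178344  0.27597443  0.01726233] 0.012621937818363169
```

Request:
send_rows(
  plan=[
    [0.5, 0, 0, 0, 0, 0],
    [1, 0, 0, 0, 0, 0],
    [1.5, 0, 0, 0, 0, 0],
    [2, 0, 0, 0, 0, 0],
    [2.5, 0, 0, 0, 0, 0],
    [3, 0, 0, 0, 0, 0],
    [3.5, 0, 0, 0, 0, 0],
    [4, 0, 0, 0, 0, 0],
    [4, 0, 0, 0, 0, 0],
    [4, 0, 0, 0, 0, 0],
  ],
)

```text
clock: 14.25
tcp_pos: [0.5303, 0.0911, 0.0883]
orientation: [0.704, -0.068, 0.704, 0.068]
wrist_force: [-3.9, -0.4, 11.0]
finger_gap: 0.0124
```

Run:
```python
from workcell import get_state
s=get_state();print(s["clock"],s["tcp_pos"],s["wrist_force"],s["ft_torque"],s["finger_gap"])
```

```text
14.25 [0.53030908 0.09106202 0.08831026] [-3.85758892 -0.3661018  11.01534244] [-0.11806851  0.71622824 -0.04543106] 0.012443896045638697
```

Request:
send_rows(
  plan=[
    [0.5, 0, -0.2, 0, 0, 0],
    [1, 0, -0.4, 0, 0, 0],
    [1.5, 0, -0.5, 0, 0, 0],
    [2, 0, -0.5, 0, 0, 0],
    [2, 0, -0.5, 0, 0, 0],
    [2, 0, -0.5, 0, 0, 0],
    [2, 0, -0.5, 0, 0, 0],
    [2, 0, -0.5, 0, 0, 0],
    [2, 0, -0.5, 0, 0, 0],
    [2, 0, -0.5, 0, 0, 0],
  ],
)

```text
clock: 15.5
tcp_pos: [0.5304, 0.091, 0.0879]
orientation: [0.705, -0.068, 0.703, 0.068]
wrist_force: [-6.7, -0.7, 21.5]
finger_gap: 0.0125
```

Run:
```python
from h import *
from workcell import get_state,viewer
r=viewer.read_camera("wrist");q=viewer.read_camera("scene");s=get_state();print(s["clock"],s["tcp_pos"],s["wrist_force"],s["ft_torque"],s["finger_gap"],toolR(s)[:,0])
cv2.imwrite("pics/w6.png",np.hstack([cv2.resize(r["frame"],(400,300)),cv2.resize(q["frame"][110:200,230:350],(400,300),interpolation=cv2.INTER_CUBIC)]))
```

```text
15.6 [0.53038529 0.09104766 0.08792576] [-6.19722255 -0.33143065 21.56986511] [-0.09540445  1.35263512  0.01038982] 0.01209322984279621 [ 2.92732467e-03 -6.99418579e-05 -9.99995713e-01]
```

View pics/w6.png

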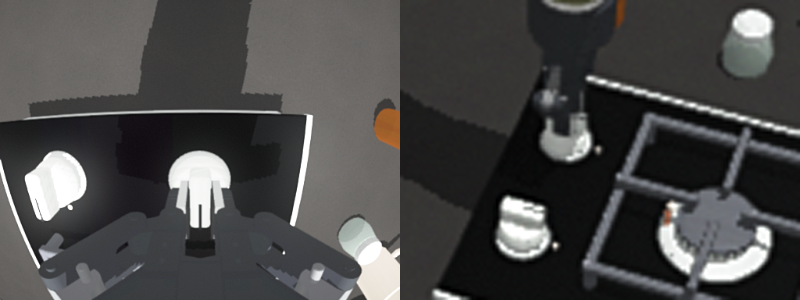

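Request:
send_rows(
  plan=[
    [0, 0, 0, 0, 0, 0],
    [0, 0, 0, 0, 0, 0],
    [0, 0, 0, 0, 0, 0],
    [0, 0, 0, 0, 0, 0],
    [0, 0, 0, 0, 0, 0],
    [0, 0, 0, 0, 0, 0],
    [0, 0, 0, 0, 0, 0],
    [0, 0, 0, 0, 0, 0],
    [0, 0, 0, 0, 0, 0],
    [0, 0, 0, 0, 0, 0],
  ],
)

```text
clock: 16.85
tcp_pos: [0.5304, 0.091, 0.0879]
orientation: [0.705, -0.068, 0.703, 0.068]
wrist_force: [-5.9, -0.4, 21.3]
finger_gap: 0.0123
```

Run:
```python
from h import *
from workcell import get_state,viewer
r=viewer.read_camera("wrist");s=get_state();print(s["clock"],s["tcp_pos"],s["wrist_force"],s["finger_gap"]);f=r["frame"]
r4,s4=pickle.load(open("c4.pkl","rb"));k=lambda f:cv2.resize(f[195:300,203:308],(400,400),interpolation=cv2.INTER_CUBIC)
cv2.imwrite("pics/w7.png",np.hstack([k(r4["frame"]),k(f)]))
```

```text
16.9 [0.5303904  0.09104321 0.08792523] [-7.10472579 -0.3014783  20.68278694] 0.012529090314286902
```

View pics/w7.png

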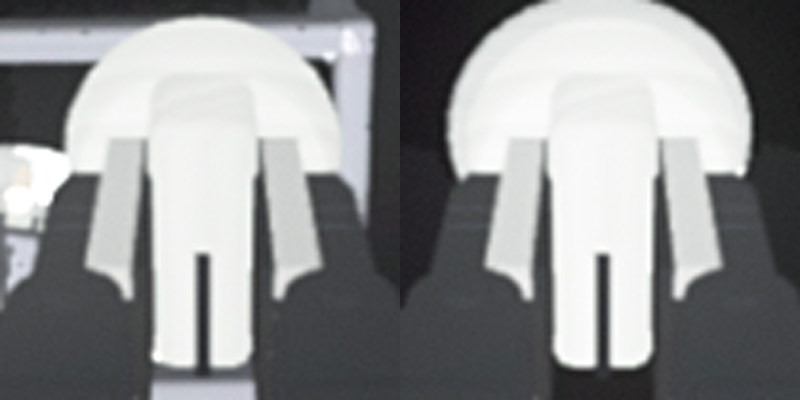

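The knob hasn't slipped: the line and bar sit exactly as before the fit, and the bezel now shows as a concentric ring around the skirt. I hold on for the full three seconds.

Request:
send_rows(
  plan=[
    [0, 0, 0, 0, 0, 0],
    [0, 0, 0, 0, 0, 0],
    [0, 0, 0, 0, 0, 0],
    [0, 0, 0, 0, 0, 0],
    [0, 0, 0, 0, 0, 0],
    [0, 0, 0, 0, 0, 0],
    [0, 0, 0, 0, 0, 0],
    [0, 0, 0, 0, 0, 0],
    [0, 0, 0, 0, 0, 0],
    [0, 0, 0, 0, 0, 0],
  ],
)

```text
clock: 18.15
tcp_pos: [0.5304, 0.0911, 0.0879]
orientation: [0.705, -0.068, 0.703, 0.068]
wrist_force: [-7.2, 0.0, 21.4]
finger_gap: 0.0124
```

Request:
send_rows(
  plan=[
    [0, 0, 0, 0, 0, 0],
    [0, 0, 0, 0, 0, 0],
    [0, 0, 0, 0, 0, 0],
    [0, 0, 0, 0, 0, 0],
    [0, 0, 0, 0, 0, 0],
    [0, 0, 0, 0, 0, 0],
    [0, 0, 0, 0, 0, 0],
    [0, 0, 0, 0, 0, 0],
    [0, 0, 0, 0, 0, 0],
    [0, 0, 0, 0, 0, 0],
  ],
)

```text
clock: 19.4
tcp_pos: [0.5304, 0.091, 0.0879]
orientation: [0.705, -0.068, 0.703, 0.068]
wrist_force: [-6.5, 0.2, 20.8]
finger_gap: 0.0122
```

Run:
```python
from workcell import get_state,job
s=get_state();print(s["clock"],s["tcp_pos"],s["wrist_force"],s["finger_gap"]);print(job.hand_in())
```

```text
19.4 [0.53038738 0.09104302 0.0879409 ] [-6.49712489  0.20569044 20.84604429] 0.012190525873236229
the job is handed in; nothing more can be done
None
```

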